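Draw out the dust tray of the sanding station

ROBOT

A 6-joint arm with a two-finger parallel gripper is mounted at the origin on the work surface. World frame = base frame: x ahead of the robot, y to its left, z up, the work surface at z = 0. Lengths are in m, angles in rad, forces in N, time in s.
With the tool pointing down it reaches from about 0.25 to 0.725 m from the base axis. Payload 4 kg.
Tool frame: the origin (TCP) lies midway between the tips of the shut fingers; the grasp point (between the pads) lies 19 mm behind it; z points along the fingers, y is the direction in which the jaws open and shut (so a half turn about z gives the same grasp; the last joint's range is limited). The gripper opens to 85 mm and grips with 20 to 120 N. Pads are 22 mm wide; open, the fingers measure 114 mm over their backs; the gripper's body (76 mm by 85 mm) begins 54 mm behind the grasp point. The pads swing forward as they close: fully open they stand 13 mm farther back than shut.
Start: joints at [1.292, 0.241, 0.005, 1.335, 0, 1.571], TCP at [0.138, 0.481, 0.231] pointing down, gripper open.
Joint ranges: [-2.72, 2.72], [-1.05, 1.87], [-1.09, 1.28], [-1.99, 2.15], [-1.42, 1.44], [-3.14, 3.14]. Speed limits (rad/s): [2.79, 2.79, 3.14, 3.14, 3.14, 3.14].

INTERFACE

Orientations are given as a unit quaternion [x, y, z, w].
In Python, from workcell import get_obs, camera, camera_model, job_done, masks_of gives the robot as it stands.
- The arm moves only by the tool jog_arm, never from a script. Its argument "deltas" is a list that holds one entry, the list of rows, each a list of 7 numbers: the shift along the tool's x, y, z in mm, then the turn, a rotation vector about the tool's x, y, z in degrees, then the finger opening in mm, from 0 to 85.4. A call has 1 to 5 rows; each row shifts and turns the pose as measured when the row begins, along the tool's axes as they then stand; what a row does not reach is not made up. A row lasts 1/10 s, in which the tool goes at most 50 mm and 8.59 degrees, less where a joint would pass 70% of its speed; a pose out of reach is approached as far as the arm can. A call with a gripper value outside its range is refused whole. The fingers move at their own pace and stop on an object; the grip force is fixed at half the most. Time passes only in rows, so rows that do not move let the fingers close. It gives the time, the measured TCP pose, the force and the opening at its end, in the units of the state.
- get_obs(): the state, without advancing time (a new reading comes with each control period).
- camera(name): name is "scene" or "top" or "wrist"; returns the picture (384x512x3 uint8, red, green, blue); there is no depth.
- camera_model(name): a dict with "fovy" (degrees; the focal length in pixels is half the picture's height over the tangent of half this angle, whatever the lens; pixels are square), "cx", "cy" (the principal point, pixels), "k1" (the pictures are not rectified: a ray, as slopes to the right and down, at radius r is drawn at 1 + k1 r^2 times it, then the intrinsics apply), "pose" (4x4, takes a point from camera to world coordinates); the wrist camera has in their place "T_tool_cam" (4x4, takes a point from camera to tool coordinates, whose origin is the TCP and whose axes are the flange's). Camera axes: x right, y down, z forward; pixel columns grow to the right and rows downward; lengths in m; the calibration is good to about 2 mm. A picture is of the moment at which its call begins: read the wrist's pose just before it. camera_model takes no time and is no camera call.
- job_done(): hands the job in, once; it reports no verdict.
Trained networks look in the newest picture that a camera, given by its name, has taken for a name from the list of things; names that differ only in an ending like _2 or _b are one class to them, and where a whole thing is asked for, a point or a joint stands for the part that bears it (a point fixed in the world has none). Each returns a list of dicts, best first, with "conf" (0 to 1); they miss things now and then, are a little off and sometimes report something else, mostly with a low value. They report only what shows in the picture. A call takes as long as a camera call. They do not tell look-alikes from the thing itself.
- masks_of(target, camera): "pixels" (384x512 bool, what is visible of it) and "at" ([column, row] in pixels, amid what is visible of it).
The state is a dict: "clock": time; "joint_pos": joint angles; "joint_vel": joint speeds; "tau": joint torques, N m; "eef_pos": TCP position; "tool_rot": TCP orientation; "ft_force": force on the tool from outside, world axes, zero at the start; "ft_torque": the same for the moment, N m; "grip_width": finger opening in m.
Only numpy, scipy, OpenCV 4.12 (cv2) and the standard library are available. Lean on these libraries where they do the work, as an engineer would, in place of code of your own. Each camera call takes 0.05 s, during which the arm holds its last target. There are 200 camera calls.

TASK

The dust tray under the sanding station is due for emptying. Working gently with the fingertips only, gripping and lifting nothing, push the wooden offcut in front of the tray aside, clear of the tray's way, and push the slide bolt back to free the tray; then hook a fingertip behind the tray's pull lip, draw the tray out along its runners to its stop without forcing it, and leave it there. Leave everything else where it is.

Things in the scene. Friction and masses are not known exactly. Their poses are not given: they have to be found in the camera images.
- station: downdraft sanding station, fixed: green steel box with perforated metal deck, dust tray below the deck; 340 mm deep (its x), 400 mm wide (its y), deck 100 mm above the bench. Origin at the foot of its front face, at mid-width, on the bench; the front face (x = 0) looks along its -x to the robot; +y is the robot's left. Its yaw varies by some 10 degrees
- tray (a joint): travel of the dust tray (m): 0 home, its front panel flush with the station's front face; 0.13 out at its stop. Slides along the station's -x against 5 N of friction plus 15 N per m/s, stays where left; the shut bolt stops it after 4 mm. Panel 260 mm wide, centred. Drawn out, tray and pull sweep the bench to 130 mm either side of the station's middle line and to 175 mm in front of its front face
- tray_lip (a point): pull of 3 mm steel sheet on the tray's front panel: a flange, top 49 mm above the bench, reaches 41 mm out and turns up into a lip 180 mm long (station's y), top edge 86 mm above the bench. The channel between panel and lip, 41 mm wide, opens upwards. This point: inner face of the lip (facing the panel), mid-length, 67 mm above the bench; moves with it; station's axes, panel 41 mm along +x
- bolt (a joint): how far the slide bolt is pushed back (m): near 0 it is shut, its end lying across the right edge of the tray's front panel; beyond 0.026 it clears the tray; 0.035 is its stop. It slides along the station's -y (to the right, outwards) against about 2 N of friction plus 6 N per m/s and stays where it is left
- bolt_knob (a point): centre of the bolt's knob, an 18 mm steel ball 74 mm above the bench and 38 mm in front of the station's front face, right of the pull; moves with the bolt. Between the pull's right end and the shut knob are at least 50 mm of free room along y: push the ball from that side, to the right
- offcut: wooden offcut, a plain block 60 x 100 x 50 mm (its x, y, z) of about 0.24 kg standing on the bench in front of the tray, in its way. Origin at the centre of its underside, on the bench. It slides on the bench. From 40 to 170 mm in front of the station's front face the bench left of the tray's way is free, out to 290 mm from the middle line
- glue: bystander, to be left alone: white glue bottle, 60 mm across and 170 mm tall, standing to the right of the station's front; origin at its underside
- sanding_block: bystander, to be left alone: cork sanding block 112 x 67 x 36 mm on the deck; origin at its underside
- panel: bystander, to be left alone: dark wooden panel 140 x 100 x 20 mm lying on the deck; origin at its underside
- wax_tin: bystander, to be left alone: round wax tin 76 mm across and 55 mm high, left of the station; origin at its underside
- hammer: bystander, to be left alone: hammer 260 mm long lying on the bench far to the right; origin at the middle of its length, on the bench
- brush: bystander, to be left alone: hand brush 240 mm long lying on the bench far to the left; origin at the middle of its length, on the bench
- clamp: bystander, to be left alone: F-clamp 300 mm long, about 30 mm high, lying on the bench right of the robot; origin at the middle of its bar, on the bench
Things that resemble listed ones, but are neither listed nor needed, are in the scene too. Leave any purple or turquoise look-alike of the offcut alone.

How it is judged:
By the outcome, as a careful person would: the job done as asked, in the order asked, and still so for the second after the job is handed in, with the robot touching nothing.
It also fails if it takes over 61 s, if anything falls off the work surface, if the arm or the gripper's body presses on something with over 40 N, if the wrist force passes 120 N, or if a joint passes its speed limit or range.

## Working session

There is one attempt and no reset: what is moved stays moved. The work goes in short steps, Python scripts to look and compute and a tool call to move; the robot and the scene stay as the last step left them, time stands still between calls to the robot, and variables do not carry over. Pictures are saved under pics/ and viewed, about 8 in all and at most 12, crops included, and the job is handed in when it is done.

Besides the shell and the picture viewer there is one more tool, called after "Call:" in YAML: its name, and indented under it one key for each argument. jog_arm: Moves the arm, as the interface text tells. Its arguments: {"type":"object","properties":{"deltas":{"type":"array"}},"required":["deltas"]}

```bash
ls; mkdir -p pics
cat > h.py <<'E'
import numpy as np, cv2
from workcell import *
def ray(name,px,T=None):
    m=camera_model(name); f=192/np.tan(np.radians(m['fovy'])/2)
    d=np.array([(px[0]-m['cx'])/f,(px[1]-m['cy'])/f]); u=d.copy()
    for _ in range(20): u=d/(1+m['k1']*(u@u))
    P=np.array(m['pose']) if T is None else T
    return P[:3,3],P[:3,:3]@np.array([u[0],u[1],1])
def onz(name,px,z,T=None):
    o,d=ray(name,px,T); return o+d*(z-o[2])/d[2]
def proj(name,p,T=None):
    m=camera_model(name); f=192/np.tan(np.radians(m['fovy'])/2)
    P=np.array(m['pose']) if T is None else T
    c=P[:3,:3].T@(np.array(p)-P[:3,3]); u=c[:2]/c[2]; u=u*(1+m['k1']*(u@u))
    return u*f+[m['cx'],m['cy']]
E
python3 - <<'E'
from h import *
for c in ['scene','top']:
    im=camera(c); cv2.imwrite(f'pics/{c}0.png',cv2.resize(im[:,:,::-1],(800,600),interpolation=cv2.INTER_CUBIC))
    print(c,np.round(camera_model(c)['pose'],2).tolist())
    for t in ['offcut','bolt_knob','tray_lip','station','glue']:
        for m in masks_of(t,c): print(t,round(m['conf'],2),np.round(m['at']),m['pixels'].sum())
o=get_obs();print(o['clock'],o['eef_pos'],o['tool_rot'],o['grip_width'])
E
```

```text
pics
scene [[-0.73, 0.53, -0.44, 1.06], [0.69, 0.55, -0.47, 0.49], [-0.0, -0.65, -0.76, 1.0], [0.0, 0.0, 0.0, 1.0]]
offcut 0.8 [275. 185.] 666
offcut 0.8 [234. 161.] 608
offcut 0.75 [237. 199.] 694
offcut 0.39 [212. 133.] 774
tray_lip 0.72 [229. 219.] 572
tray_lip 0.6 [193. 262.] 1892
station 0.9 [158. 272.] 17802
station 0.45 [403. 282.] 885
glue 0.7 [173. 159.] 615
top [[0.02, -0.99, 0.11, 0.43], [-1.0, -0.01, 0.01, -0.06], [-0.01, -0.11, -0.99, 1.3], [0.0, 0.0, 0.0, 1.0]]
offcut 0.75 [306. 227.] 521
offcut 0.71 [259. 231.] 500
offcut 0.68 [270. 196.] 507
tray_lip 0.81 [257. 162.] 795
station 0.64 [259. 103.] 11425
0.6 [0.13758077 0.48069047 0.23129764] [ 1.38937119e-01  9.90301205e-01 -1.40678790e-05 -4.88474857e-06] 0.08531131284371175
```

View pics/top0.png

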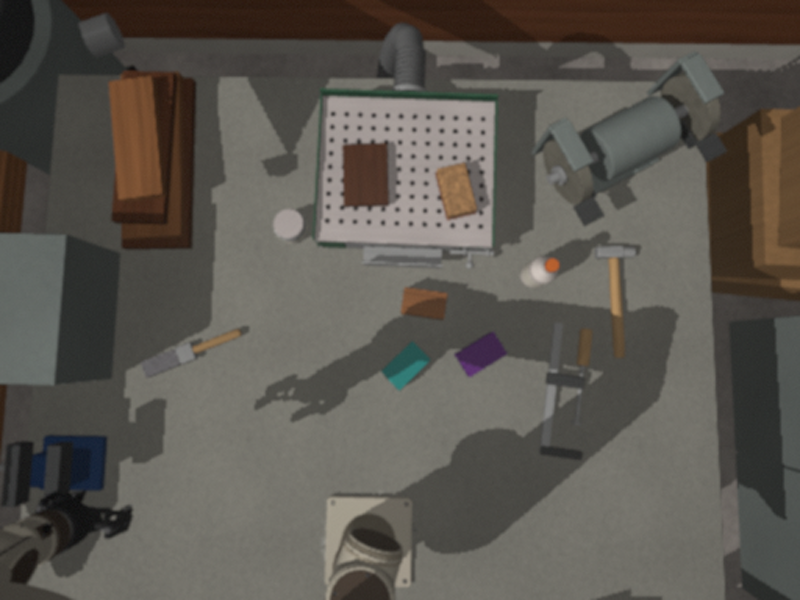

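View pics/scene0.png

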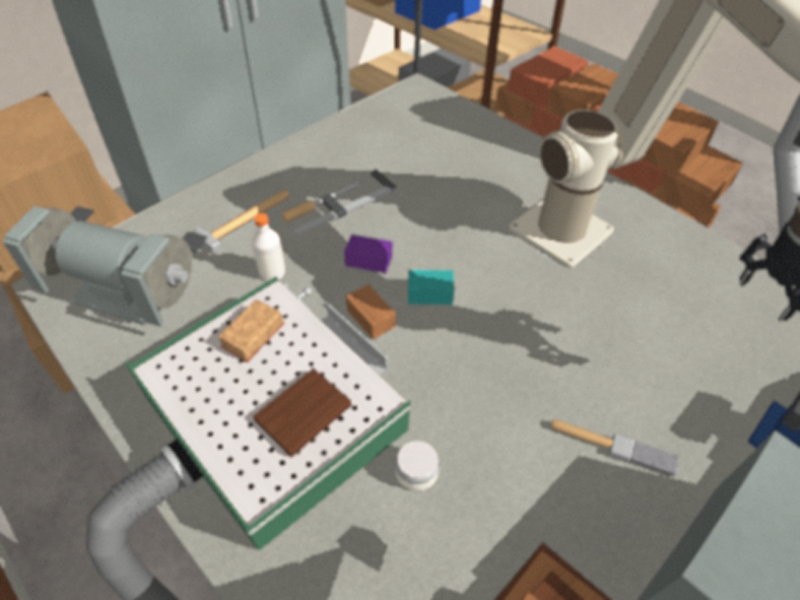

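The top view (800x600) shows three blocks: brown wooden at (425,304), turquoise at (407,366) and purple at (481,353). The brown one is in front of the tray, so it is the offcut. The pull is at (400,257) and the knob near (470,260). Next is an enlarged crop with measurements.

Run:
```python
from h import *
im=camera('top'); 
c=im[140:260,180:340]; cv2.imwrite('pics/crop1.png',cv2.resize(c[:,:,::-1],(800,600),interpolation=cv2.INTER_CUBIC))
for m in masks_of('offcut','top'):
    cnt=max(cv2.findContours(m['pixels'].astype('uint8'),0,1)[0],key=cv2.contourArea)
    b=cv2.boxPoints(cv2.minAreaRect(cnt))
    print('off',m['at'],im[int(m['at'][1]),int(m['at'][0])],[np.round(onz('top',p,.05)[:2],3).tolist() for p in b])
for m in masks_of('tray_lip','top'):
    b=cv2.boxPoints(cv2.minAreaRect(np.argwhere(m['pixels'])[:,::-1].astype('float32')));print('lip',b.round(1).tolist(),[np.round(onz('top',p,.086)[:2],3).tolist() for p in b])
for n,p,z in [('FL',(317,244),.1),('FR',(495,248),.1),('BL',(321,92),.1),('BR',(497,97),.1),('knob',(470,260),.074),('tin',(288,224),.055),('offc',(425,304),.05)]:
    print(n,np.round(onz('top',np.array(p)/1.5625,z),3))
for t in ['bolt','glue','wax_tin']:
  for m in masks_of(t,'top'): print(t,m['conf'],m['at'],m['pixels'].sum())
```

```text
off [259.2, 231.3] [39 81 78] [[0.382, -0.021], [0.453, -0.09], [0.41, -0.135], [0.339, -0.065]]
off [270.2, 193.6] [91 65 46] [[0.517, -0.066], [0.576, -0.074], [0.562, -0.173], [0.503, -0.164]]
off [307.6, 223.6] [63 39 74] [[0.425, -0.185], [0.478, -0.277], [0.42, -0.309], [0.368, -0.217]]
lip [[221.5, 168.5], [222.0, 154.10000610351562], [294.0, 156.6999969482422], [293.5, 171.10000610351562]] [[0.619, 0.057], [0.67, 0.057], [0.664, -0.196], [0.613, -0.194]]
FL [0.659 0.122 0.1  ]
FR [ 0.656 -0.272  0.1  ]
BL [1.012 0.123 0.1  ]
BR [ 1.004 -0.279  0.1  ]
knob [ 0.632 -0.221  0.074]
tin [0.714 0.197 0.055]
offc [ 0.533 -0.122  0.05 ]
bolt 0.66 [301.1, 161.2] 112
glue 0.62 [346.1, 175.1] 372
wax_tin 0.84 [185.7, 146.0] 378
```

View pics/crop1.png

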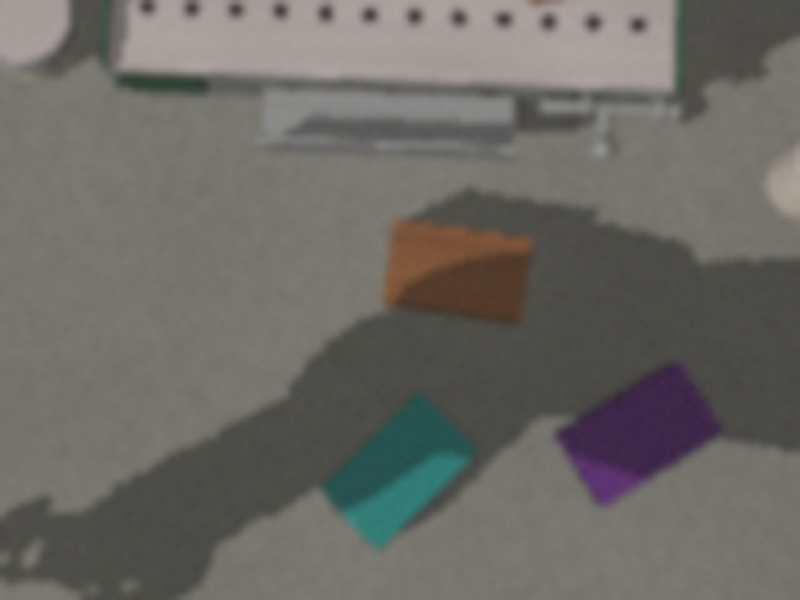

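The crop confirms the brown block at crop (457,271), the lip edge from (260,145) to (515,152), the knob at (600,150), and the deck's front corners near (113,82) and (680,95). Turquoise is at (400,470) and purple at (640,433).

Run:
```python
from h import *
q=lambda x,y,z:onz('top',(180+x/5,140+y/5),z)
P={}
for n,x,y,z in [('FL',113,82,.1),('FR',680,95,.1),('lipL',260,146,.086),('lipR',515,153,.086),('knob',600,148,.074),('o1',398,218,.05),('o2',532,238,.05),('o3',521,323,.05),('o4',384,303,.05),('t',420,393,.05),('glueedge',766,185,.08)]:
    P[n]=q(x,y,z); print(n,np.round(P[n],3))
d=P['FL']-P['FR']; print('front len',np.linalg.norm(d),'yaw',np.degrees(np.arctan2(-d[0],d[1])))
d=P['lipL']-P['lipR']; print('lip len',np.linalg.norm(d),'yaw',np.degrees(np.arctan2(-d[0],d[1])),'mid',(P['lipL']+P['lipR'])/2)
# scene camera for knob
im=camera('scene'); 
for t in ['bolt_knob','tray_lip','station','bolt']:
  for m in masks_of(t,'scene'): print(t,m['conf'],m['at'])
c=im[170:260,180:300];cv2.imwrite('pics/crop2.png',cv2.resize(c[:,:,::-1],(800,600),interpolation=cv2.INTER_CUBIC))
for n in ['lipL','lipR','knob','FL','FR']: print(n,((proj('scene',P[n])-[180,170])*6.667).round())
m=camera_model('wrist');print(m)
```

```text
FL [0.658 0.123 0.1  ]
FR [ 0.655 -0.27   0.1  ]
lipL [0.617 0.021 0.086]
lipR [ 0.615 -0.157  0.086]
knob [ 0.621 -0.218  0.074]
o1 [ 0.572 -0.077  0.05 ]
o2 [ 0.559 -0.173  0.05 ]
o3 [ 0.498 -0.165  0.05 ]
o4 [ 0.511 -0.068  0.05 ]
t [ 0.448 -0.094  0.05 ]
glueedge [ 0.595 -0.333  0.08 ]
front len 0.39231201352344997 yaw -0.5395891343730038
lip len 0.17786185055180373 yaw -0.7794274511529962 mid [ 0.61576393 -0.06828283  0.086     ]
bolt_knob 0.55 [196.4, 185.7]
tray_lip 0.93 [227.5, 218.6]
station 0.64 [155.9, 275.2]
bolt 0.58 [194.4, 186.9]
lipL [453. 380.]
lipR [198. 154.]
knob [111. 108.]
FL [551. 564.]
FR [-15.  51.]
{'fovy': 69.43653566026651, 'cx': 257.57278943422637, 'cy': 191.33355922792273, 'k1': -0.030798109810449795, 'T_tool_cam': array([[ 7.74707488e-04, -9.54789706e-01, -2.97281041e-01,
         7.51882830e-02],
       [ 9.99998895e-01,  3.62414100e-04,  1.44199367e-03,
        -2.74882924e-04],
       [-1.26906187e-03, -2.97281829e-01,  9.54788931e-01,
        -1.41574009e-01],
       [ 0.00000000e+00,  0.00000000e+00,  0.00000000e+00,
         1.00000000e+00]])}
```

View pics/crop2.png

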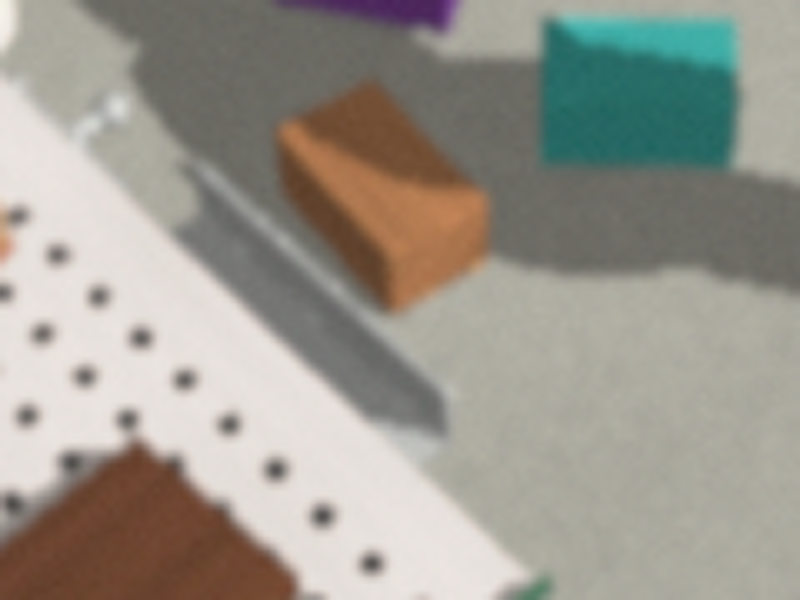

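Both cameras agree: the station's front face is at x≈.658, middle line y≈-.069, yaw≈-0.7°. The knob is at (.621,-.218) and the offcut at (.535,-.121) with yaw≈-8°. I'll write a planner helper that prints rows.

```bash
cat > plan.py <<'E'
# usage: plan.py x y z heading_deg n  -> rows in tool axes from the present pose
import sys, numpy as np
from scipy.spatial.transform import Rotation as R
from workcell import get_obs
x,y,z,h=map(float,sys.argv[1:5]); n=int(sys.argv[5])
o=get_obs(); p=np.array(o['eef_pos']); r=R.from_quat(o['tool_rot']); h=np.radians(h)
T=R.from_matrix(np.array([[np.cos(h),np.sin(h),0],[np.sin(h),-np.cos(h),0],[0,0,-1]]).astype(float))
d=(r.inv()*T).as_rotvec(); step=(np.array([x,y,z])-p)/n
print('p',p.round(4),'F',np.round(o['ft_force'],1),'t',o['clock'],'grip',o['grip_width'])
for i in range(n):
    print(np.r_[(r*R.from_rotvec(d*i/n)).inv().apply(step*1000).round(1),np.degrees(d/n).round(2)].tolist())
E
python3 plan.py .523 -.209 .231 82 18
```

```text
p [0.1376 0.4807 0.2313] F [-0.3  0.1  0.3] t 1.15 grip 0.08502708276846728
[-31.1, -30.9, 0.0, 0.0, -0.0, 4.56]
[-33.5, -28.4, 0.0, 0.0, -0.0, 4.56]
[-35.6, -25.6, 0.0, 0.0, -0.0, 4.56]
[-37.6, -22.7, 0.0, 0.0, -0.0, 4.56]
[-39.2, -19.7, 0.0, 0.0, -0.0, 4.56]
[-40.7, -16.5, 0.0, 0.0, -0.0, 4.56]
[-41.9, -13.2, 0.0, 0.0, -0.0, 4.56]
[-42.8, -9.8, 0.0, 0.0, -0.0, 4.56]
[-43.4, -6.4, 0.0, 0.0, -0.0, 4.56]
[-43.8, -2.9, 0.0, 0.0, -0.0, 4.56]
[-43.9, 0.6, 0.0, 0.0, -0.0, 4.56]
[-43.7, 4.1, 0.0, 0.0, -0.0, 4.56]
[-43.2, 7.5, 0.0, 0.0, -0.0, 4.56]
[-42.5, 10.9, 0.0, 0.0, -0.0, 4.56]
[-41.5, 14.3, 0.0, 0.0, -0.0, 4.56]
[-40.2, 17.5, 0.0, 0.0, -0.0, 4.56]
[-38.7, 20.7, 0.0, 0.0, -0.0, 4.56]
[-37.0, 23.7, 0.0, 0.0, -0.0, 4.56]
```

Call:
jog_arm:
  deltas:
    - [[-31,-31,0,0,0,4.6,25],[-33,-28,0,0,0,4.6,25],[-36,-26,0,0,0,4.6,25],[-38,-23,0,0,0,4.6,25],[-39,-20,0,0,0,4.6,25]]

```text
clock: 1.65
eef_pos: [0.2446, 0.2872, 0.23]
tool_rot: [0.336, 0.942, 0.001, 0.0]
ft_force: [1.1, 0.3, 0.7]
grip_width: 0.025
```

Call:
jog_arm:
  deltas:
    - [[-41,-16,0,0,0,4.6,25],[-42,-13,0,0,0,4.6,25],[-43,-10,0,0,0,4.6,25],[-43,-6,0,0,0,4.6,25],[-44,-3,0,0,0,4.6,25]]

```text
clock: 2.15
eef_pos: [0.3525, 0.0864, 0.2313]
tool_rot: [0.523, 0.852, 0.004, 0.002]
ft_force: [0.7, 0.7, 0.4]
grip_width: 0.0251
```

Call:
jog_arm:
  deltas:
    - [[-44,1,0,0,0,4.6,25],[-44,4,0,0,0,4.6,25],[-43,8,0,0,0,4.6,25],[-42,11,0,0,0,4.6,25],[-41,14,0,0,0,4.6,25]]

```text
clock: 2.65
eef_pos: [0.4565, -0.1173, 0.2327]
tool_rot: [0.689, 0.724, 0.007, 0.002]
ft_force: [0.8, 0.7, 1.2]
grip_width: 0.025
```

```bash
python3 plan.py .523 -.209 .231 82 10
```

```text
p [ 0.4565 -0.1173  0.2327] F [0.8 0.7 1.2] t 2.65 grip 0.02499524396717048
[-9.5, 6.2, 0.2, 0.07, -0.04, 1.08]
[-9.4, 6.4, 0.2, 0.07, -0.04, 1.08]
[-9.2, 6.5, 0.2, 0.07, -0.04, 1.08]
[-9.1, 6.7, 0.2, 0.07, -0.04, 1.08]
[-9.0, 6.9, 0.2, 0.07, -0.04, 1.08]
[-8.9, 7.1, 0.2, 0.07, -0.04, 1.08]
[-8.7, 7.2, 0.2, 0.07, -0.04, 1.08]
[-8.6, 7.4, 0.2, 0.07, -0.04, 1.08]
[-8.4, 7.6, 0.2, 0.07, -0.04, 1.08]
[-8.3, 7.7, 0.2, 0.07, -0.04, 1.08]
```

Call:
jog_arm:
  deltas:
    - [[-31,21,0,0.2,0,3.6,25],[-30,23,0,0.2,0,3.6,25],[-29,25,0,0.2,0,3.6,25],[0,0,40,0,0,0,25],[0,0,40,0,0,0,25]]

```text
clock: 3.15
eef_pos: [0.5348, -0.2223, 0.1576]
tool_rot: [0.761, 0.649, 0.007, 0.007]
ft_force: [-0.0, 1.1, 0.2]
grip_width: 0.0251
```

```bash
python3 plan.py .523 -.209 .018 82 4
python3 - <<'E'
from h import *
camera('top')
for m in masks_of('offcut','top'):
    print(m['at'],onz('top',m['at'],.05))
E
```

```text
p [ 0.5348 -0.2223  0.1576] F [-0.   1.1  0.2] t 3.15 grip 0.0250555575506185
[2.8, -4.2, 34.8, 0.3, -0.02, -0.26]
[2.8, -4.0, 34.8, 0.3, -0.02, -0.26]
[2.8, -3.8, 34.9, 0.3, -0.02, -0.26]
[2.8, -3.6, 34.9, 0.3, -0.02, -0.26]
[259.3, 235.1] [ 0.38946753 -0.07811559  0.05      ]
[271.3, 195.0] [ 0.53159262 -0.11905762  0.05      ]
[256.4, 161.3] [ 0.65243292 -0.06436715  0.05      ]
```

Call:
jog_arm:
  deltas:
    - [[2.8,-4,35,0.3,0,-0.3,25],[2.8,-4,35,0.3,0,-0.3,25],[2.8,-4,35,0.3,0,-0.3,25],[2.8,-4,30,0.3,0,-0.3,25],[0,0,0,0,0,0,25]]

```text
clock: 3.75
eef_pos: [0.5209, -0.2064, 0.0231]
tool_rot: [0.753, 0.658, -0.0, -0.002]
ft_force: [-1.2, 0.7, -0.3]
grip_width: 0.0249
```

```bash
python3 plan.py .559 .075 .018 88 21
```

```text
p [ 0.5209 -0.2064  0.0231] F [-1.2  0.7 -0.3] t 3.75 grip 0.024900638372907128
[13.5, 0.0, 0.3, -0.01, -0.01, -0.27]
[13.5, 0.1, 0.3, -0.01, -0.01, -0.27]
[13.5, 0.1, 0.3, -0.01, -0.01, -0.27]
[13.5, 0.2, 0.3, -0.01, -0.01, -0.27]
[13.5, 0.3, 0.3, -0.01, -0.01, -0.27]
[13.5, 0.3, 0.3, -0.01, -0.01, -0.27]
[13.5, 0.4, 0.3, -0.01, -0.01, -0.27]
[13.5, 0.5, 0.3, -0.01, -0.01, -0.27]
[13.5, 0.5, 0.3, -0.01, -0.01, -0.27]
[13.5, 0.6, 0.3, -0.01, -0.01, -0.27]
[13.5, 0.6, 0.3, -0.01, -0.01, -0.27]
[13.5, 0.7, 0.3, -0.01, -0.01, -0.27]
[13.5, 0.8, 0.3, -0.01, -0.01, -0.27]
[13.5, 0.8, 0.3, -0.01, -0.01, -0.27]
[13.5, 0.9, 0.3, -0.01, -0.01, -0.27]
[13.5, 1.0, 0.2, -0.01, -0.01, -0.27]
[13.5, 1.0, 0.2, -0.01, -0.01, -0.27]
[13.5, 1.1, 0.2, -0.01, -0.01, -0.27]
[13.5, 1.2, 0.2, -0.01, -0.01, -0.27]
[13.5, 1.2, 0.2, -0.01, -0.01, -0.27]
[13.5, 1.3, 0.2, -0.01, -0.01, -0.27]
```

Call:
jog_arm:
  deltas:
    - [[13,0,0.5,0,0,0,25],[13,0,0.5,0,0,0,25],[13,0,0.5,0,0,0,25],[13,0,0.5,0,0,0,25],[13,0,0.5,0,0,0,25]]

```text
clock: 4.25
eef_pos: [0.5366, -0.1398, 0.03]
tool_rot: [0.753, 0.658, 0.003, 0.004]
ft_force: [-0.1, -0.6, -0.9]
grip_width: 0.025
```

Call:
jog_arm:
  deltas:
    - [[14,0,0,0,0,-0.3,25],[14,0,0,0,0,-0.3,25],[14,0,0,0,0,-0.3,25],[14,0,0,0,0,-0.3,25],[14,0,0,0,0,-0.3,25]]

```text
clock: 4.75
eef_pos: [0.5463, -0.0634, 0.0307]
tool_rot: [0.743, 0.669, 0.003, 0.005]
ft_force: [0.2, -2.1, -0.4]
grip_width: 0.0252
```

Run:
```python
from h import *
im=camera('top'); o=get_obs(); print(o['eef_pos'])
for m in masks_of('offcut','top'):
    b=cv2.boxPoints(cv2.minAreaRect(np.argwhere(m['pixels'])[:,::-1].astype('float32')));print(m['at'],onz('top',m['at'],.05).round(3),[np.round(onz('top',p,.05)[:2],3).tolist() for p in b])
c=im[140:260,180:340]; cv2.imwrite('pics/crop3.png',cv2.resize(c[:,:,::-1],(640,480),interpolation=cv2.INTER_CUBIC))
```

```text
[ 0.54649795 -0.06105234  0.03065019]
[228.3, 188.5] [0.553 0.035 0.05 ] [[0.59, 0.047], [0.591, 0.004], [0.53, 0.003], [0.529, 0.046]]
[308.3, 224.7] [ 0.429 -0.25   0.05 ] [[0.427, -0.187], [0.478, -0.275], [0.421, -0.308], [0.37, -0.22]]
```

View pics/crop3.png

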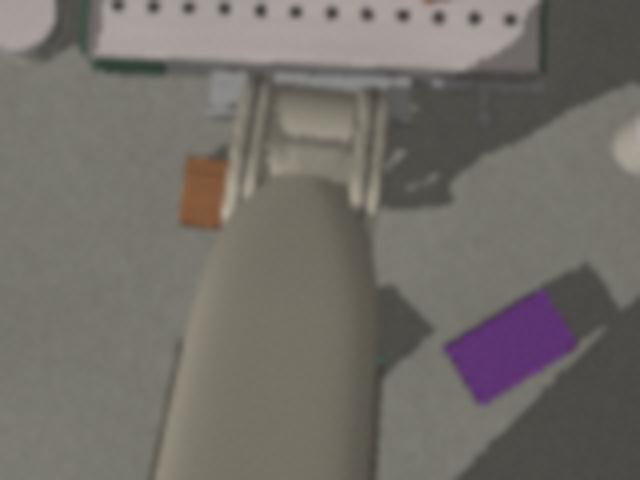

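The block slides along with the tool: its left end is at y≈.047, and it is square to the fingers at crop (203,192). The push continues with slight lowering.

Call:
jog_arm:
  deltas:
    - [[14,0.5,1.5,0,-0.2,-0.3,25],[14,0.5,1.5,0,-0.2,-0.3,25],[14,0.5,1.5,0,0,-0.3,25],[14,0.5,1.5,0,0,-0.3,25],[14,0.5,1,0,0,-0.3,25]]

```text
clock: 5.35
eef_pos: [0.5575, 0.0062, 0.0245]
tool_rot: [0.735, 0.678, -0.0, 0.011]
ft_force: [-0.8, -3.7, 2.8]
grip_width: 0.0249
```

Call:
jog_arm:
  deltas:
    - [[14,1,1,0,0,-0.3,25],[14,1,1,0,0,-0.3,25],[14,1,1,0,0,-0.3,25],[12,1,1,0,0,0,25],[8,0,0,0,0,0,25]]

```text
clock: 5.85
eef_pos: [0.5663, 0.0741, 0.0188]
tool_rot: [0.729, 0.685, -0.001, 0.011]
ft_force: [-0.7, -4.8, 3.0]
grip_width: 0.0252
```

Call:
jog_arm:
  deltas:
    - [[3,0,0,0,0,0,25],[-8,0,0,0,0,0,25],[-20,0,-5,0,0,0,25],[-20,0,-20,0,0,0,25],[-10,0,-40,0,0,0,10]]

```text
clock: 6.35
eef_pos: [0.5557, 0.0224, 0.078]
tool_rot: [0.726, 0.687, -0.005, 0.003]
ft_force: [0.0, -0.5, 0.6]
grip_width: 0.0119
```

```bash
python3 - <<'E'
from h import *
im=camera('top'); im2=camera('scene')
for m in masks_of('offcut','top'):
    b=cv2.boxPoints(cv2.minAreaRect(np.argwhere(m['pixels'])[:,::-1].astype('float32')));print(m['at'],onz('top',m['at'],.05).round(3),[np.round(onz('top',p,.05)[:2],3).tolist() for p in b])
E
python3 plan.py .54 -.187 .20 181 10
```

```text
[308.0, 225.2] [ 0.427 -0.249  0.05 ] [[0.426, -0.185], [0.481, -0.279], [0.422, -0.312], [0.368, -0.219]]
[260.7, 231.7] [ 0.401 -0.083  0.05 ] [[0.378, -0.021], [0.453, -0.094], [0.41, -0.138], [0.336, -0.065]]
[190.4, 185.8] [0.56  0.171 0.05 ] [[0.606, 0.188], [0.607, 0.148], [0.538, 0.146], [0.538, 0.186]]
p [0.5611 0.023  0.0834] F [ 0.   0.3 -0.3] t 6.5 grip 0.010077122165150927
[-21.2, -0.8, -11.5, 0.0, 0.1, -9.42]
[-20.8, -4.3, -11.5, 0.0, 0.1, -9.42]
[-19.8, -7.6, -11.5, 0.0, 0.1, -9.42]
[-18.2, -10.7, -11.6, 0.0, 0.1, -9.42]
[-16.2, -13.6, -11.6, 0.0, 0.1, -9.42]
[-13.8, -16.0, -11.6, 0.0, 0.1, -9.42]
[-10.9, -18.1, -11.6, 0.0, 0.1, -9.42]
[-7.8, -19.6, -11.7, 0.0, 0.1, -9.42]
[-4.5, -20.6, -11.7, 0.0, 0.1, -9.42]
[-1.0, -21.1, -11.7, 0.0, 0.1, -9.42]
```

```bash
python3 plan.py .617 -.183 .15 89.3 5
python3 - <<'E'
from h import *
im=camera('top')
c=im[140:260,180:340]; cv2.imwrite('pics/crop4.png',cv2.resize(c[:,:,::-1],(640,480),interpolation=cv2.INTER_CUBIC))
E
```

```text
p [0.5611 0.023  0.0834] F [ 0.   0.3 -0.3] t 6.5 grip 0.010077122165150927
[-40.6, 13.6, -12.8, 0.13, 0.12, -0.5]
[-40.7, 13.2, -12.9, 0.13, 0.12, -0.5]
[-40.8, 12.8, -13.0, 0.13, 0.12, -0.5]
[-40.9, 12.4, -13.1, 0.13, 0.12, -0.5]
[-41.0, 12.1, -13.2, 0.13, 0.12, -0.5]
```

Call:
jog_arm:
  deltas:
    - [[-10,0,-33,0,0,-0.5,0],[-40,10,-33,0,0,-0.5,0],[-45,15,0,0,0,-0.5,0],[-45,15,0,0,0,-0.5,0],[-45,15,0,0,0,-0.5,0]]

```text
clock: 7.05
eef_pos: [0.6044, -0.1593, 0.1435]
tool_rot: [0.705, 0.709, -0.004, -0.001]
ft_force: [1.6, -0.1, 0.6]
grip_width: 0.0002
```

```bash
python3 plan.py .617 -.183 .15 89.3 2
python3 - <<'E'
from h import *
from scipy.spatial.transform import Rotation as R
o=get_obs(); T=np.eye(4); T[:3,:3]=R.from_quat(o['tool_rot']).as_matrix(); T[:3,3]=o['eef_pos']; T=T@camera_model('wrist')['T_tool_cam']
im=camera('wrist'); cv2.imwrite('pics/w1.png',cv2.resize(im[:,:,::-1],(800,600)))
for n,p in [('knob',(.621,-.218,.074)),('lipR',(.615,-.158,.086)),('FR',(.655,-.27,.1))]: print(n,proj('wrist',p,T)*1.5625)
for m in masks_of('bolt_knob','wrist'): print(m['conf'],m['at'],onz('wrist',m['at'],.074,T))
camera('top')
for m in masks_of('offcut','top'):
    b=cv2.boxPoints(cv2.minAreaRect(np.argwhere(m['pixels'])[:,::-1].astype('float32')));print(m['at'],onz('top',m['at'],.05).round(3),[np.round(onz('top',p,.05)[:2],3).tolist() for p in b])
E
```

```text
p [ 0.6044 -0.1593  0.1435] F [ 1.6 -0.1  0.6] t 7.05 grip 0.00020676200169245145
[-11.9, 6.2, -3.3, -0.21, 0.14, 0.49]
[-11.8, 6.3, -3.3, -0.21, 0.14, 0.49]
knob [431.10269349 415.88645094]
lipR [423.42211182 322.77368143]
FR [494.00701423 526.17159382]
0.79 [315.0, 247.1] [ 0.65382235 -0.19907999  0.074     ]
0.29 [258.6, 329.8] [ 0.60636595 -0.28820491  0.074     ]
[198.8, 186.3] [0.559 0.14  0.05 ] [[0.542, 0.189], [0.605, 0.186], [0.599, 0.081], [0.535, 0.084]]
```

View pics/w1.png

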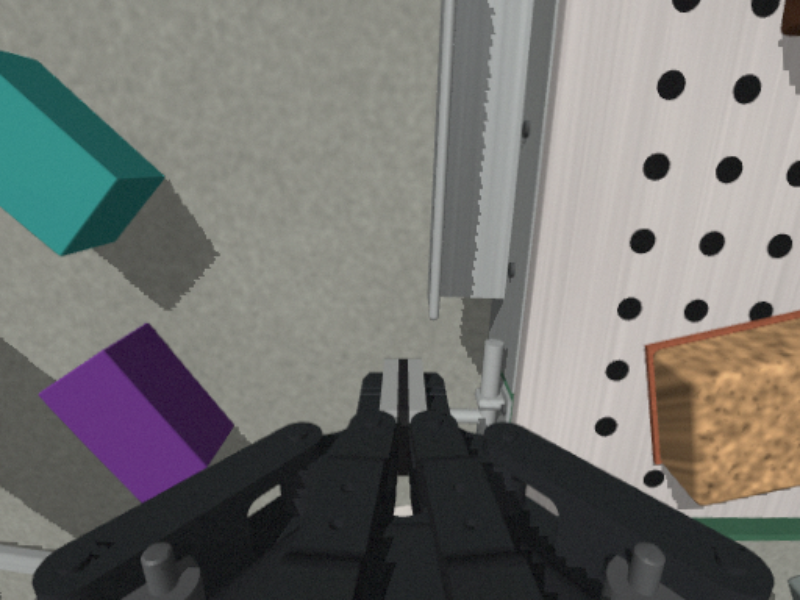

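The wrist view shows the lip's right end at (433,318), the bolt stem at row 415 as predicted, and the fingers just left of it. The offcut now covers y .081–.189, clear of the .061 limit.

```bash
python3 - <<'E'
from h import *
from scipy.spatial.transform import Rotation as R
o=get_obs(); T=np.eye(4); T[:3,:3]=R.from_quat(o['tool_rot']).as_matrix(); T[:3,3]=o['eef_pos']; T=T@camera_model('wrist')['T_tool_cam']
for n,p,z in [('lipR',(434,318),.086),('lip far',(447,2),.086),('stem',(465,415),.074),('deck',(520,380),.1),('deckfar',(566,5),.1),('flangeR/panel',(503,297),.049)]: print(n,onz('wrist',np.array(p)/1.5625,z,T).round(4))
E
python3 plan.py .619 -.184 .057 89.3 4
```

```text
lipR [ 0.6188 -0.1548  0.086 ]
lip far [ 0.621  -0.0214  0.086 ]
stem [ 0.6382 -0.2162  0.074 ]
deck [ 0.6591 -0.1806  0.1   ]
deckfar [ 0.664  -0.0264  0.1   ]
flangeR/panel [ 0.6601 -0.1554  0.049 ]
p [ 0.6033 -0.1592  0.142 ] F [-0.7  0.6  0.3] t 7.25 grip -0.0002892442368915924
[-6.1, 4.1, 21.2, -0.14, 0.06, 0.19]
[-6.1, 4.1, 21.2, -0.14, 0.06, 0.19]
[-6.1, 4.1, 21.2, -0.14, 0.06, 0.19]
[-6.1, 4.0, 21.2, -0.14, 0.06, 0.19]
```

Call:
jog_arm:
  deltas:
    - [[-12,8,0,0,0,0.4,0],[-12,8,0,0,0,0.4,0],[0,0,10,0,0,0,0]]

```text
clock: 7.55
eef_pos: [0.618, -0.1784, 0.1295]
tool_rot: [0.71, 0.704, -0.005, -0.005]
ft_force: [0.3, -0.2, 0.2]
grip_width: 0.0003
```

```bash
python3 plan.py .619 -.184 .057 89.3 4
```

```text
p [ 0.618  -0.1784  0.1295] F [ 0.3 -0.2  0.2] t 7.55 grip 0.0003110949636664883
[-1.4, 0.5, 18.1, -0.2, 0.01, 0.06]
[-1.4, 0.5, 18.1, -0.2, 0.01, 0.06]
[-1.4, 0.4, 18.1, -0.2, 0.01, 0.06]
[-1.4, 0.3, 18.1, -0.2, 0.01, 0.06]
```

Call:
jog_arm:
  deltas:
    - [[-3,0,15,-0.2,0,0,0],[-1.5,0,18,-0.2,0,0,0],[-1,0.5,18,-0.2,0,0,0],[0,0,18,-0.2,0,0,0],[0,0,0,0,0,0,0]]

```text
clock: 8.05
eef_pos: [0.6109, -0.1719, 0.0502]
tool_rot: [0.706, 0.708, -0.002, -0.007]
ft_force: [-0.9, -0.0, -0.8]
grip_width: -0.0003
```

```bash
python3 plan.py .619 -.235 .057 89.3 8
```

```text
p [ 0.6109 -0.1719  0.0502] F [-0.9 -0.  -0.8] t 8.05 grip -0.0002959030602548808
[-7.9, 1.0, -0.9, -0.09, -0.05, 0.11]
[-7.9, 1.0, -0.9, -0.09, -0.05, 0.11]
[-7.9, 1.0, -0.9, -0.09, -0.05, 0.11]
[-7.9, 1.0, -0.9, -0.09, -0.05, 0.11]
[-7.9, 1.0, -0.9, -0.09, -0.05, 0.11]
[-7.9, 1.1, -0.9, -0.09, -0.05, 0.11]
[-7.9, 1.1, -0.9, -0.09, -0.05, 0.11]
[-7.9, 1.1, -0.9, -0.09, -0.05, 0.11]
```

Call:
jog_arm:
  deltas:
    - [[-8,2,-1,-0.1,0,0.1,0],[-8,2,-1,-0.1,0,0.1,0],[-8,1,-1,-0.1,0,0.1,0],[-8,1,-1,0,0,0,0],[-7,0,0,0,0,0,0]]

```text
clock: 8.55
eef_pos: [0.6171, -0.2092, 0.0555]
tool_rot: [0.706, 0.708, 0.001, -0.007]
ft_force: [-1.4, 2.4, -2.0]
grip_width: -0.0002
```

Call:
jog_arm:
  deltas:
    - [[-6,0,0,0,0,0,0],[-5,0,0,0,0,0,0],[-2,0,0,0,0,0,0]]

```text
clock: 8.85
eef_pos: [0.6167, -0.224, 0.0554]
tool_rot: [0.707, 0.707, 0.001, -0.007]
ft_force: [-1.1, 1.9, -0.6]
grip_width: -0.0003
```

Call:
jog_arm:
  deltas:
    - [[-2.5,0,0,0,0,0,0],[-2.5,0,0,0,0,0,0]]

```text
clock: 9.05
eef_pos: [0.6166, -0.2294, 0.0554]
tool_rot: [0.707, 0.707, 0.001, -0.007]
ft_force: [0.3, 2.4, -0.1]
grip_width: 0.0001
```

Run:
```python
from h import *
from scipy.spatial.transform import Rotation as R
o=get_obs(); T=np.eye(4); T[:3,:3]=R.from_quat(o['tool_rot']).as_matrix(); T[:3,3]=o['eef_pos']; T=T@camera_model('wrist')['T_tool_cam']
print(o['eef_pos'],o['ft_force'])
im=camera('wrist'); cv2.imwrite('pics/w2.png',cv2.resize(im[130:340,220:500,::-1],(800,600),interpolation=cv2.INTER_CUBIC))
```

```text
[ 0.61661465 -0.2294288   0.05543066] [ 0.28611259  2.42081377 -0.060031  ]
```

View pics/w2.png

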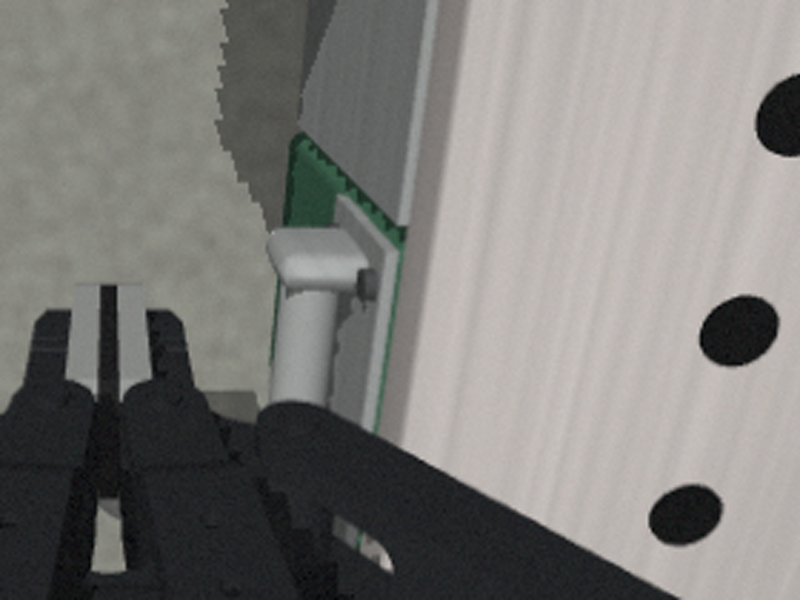

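The picture shows the bolt end withdrawn behind its guide at (310,250), with the panel edge at (300–400,130–228) free. From contact geometry the bolt's travel is about 32 mm. I back off and go to the channel.

Call:
jog_arm:
  deltas:
    - [[6,0,0,0,0,0,0],[8,0,-20,0,0,0,0],[0,0,-40,0,0,0,0],[5,0,-30,0,0,-4,0],[5,0,0,0,0,-8,0]]

```text
clock: 9.6
eef_pos: [0.618, -0.2076, 0.1487]
tool_rot: [0.627, 0.779, 0.0, -0.005]
ft_force: [1.1, -0.6, 0.1]
grip_width: 0.0004
```

```bash
python3 plan.py .640 -.068 .15 179.3 10
```

```text
p [ 0.618  -0.2076  0.1487] F [ 1.1 -0.6  0.1] t 9.6 grip 0.00043288614760864195
[13.2, 5.1, -0.1, 0.0, -0.06, -7.7]
[12.4, 6.8, -0.1, 0.0, -0.06, -7.7]
[11.3, 8.4, -0.1, 0.0, -0.06, -7.7]
[10.1, 9.9, -0.1, 0.0, -0.06, -7.7]
[8.7, 11.1, -0.1, 0.0, -0.06, -7.7]
[7.1, 12.2, -0.1, 0.0, -0.06, -7.7]
[5.4, 13.1, -0.1, 0.0, -0.06, -7.7]
[3.6, 13.7, -0.1, 0.0, -0.06, -7.7]
[1.8, 14.0, -0.1, 0.0, -0.06, -7.7]
[-0.1, 14.1, -0.1, 0.0, -0.06, -7.7]
```

Call:
jog_arm:
  deltas:
    - [[13,5,0,0,0,-7.7,0],[12,7,0,0,0,-7.7,0],[11,8,0,0,0,-7.7,0],[10,10,0,0,0,-7.7,0],[9,11,0,0,0,-7.7,0]]

```text
clock: 10.1
eef_pos: [0.6323, -0.1386, 0.1549]
tool_rot: [0.323, 0.947, -0.0, 0.004]
ft_force: [0.3, -0.0, -0.5]
grip_width: 0.0001
```

Call:
jog_arm:
  deltas:
    - [[7,12,0,0,0,-7.7,0],[5,13,0,0,0,-7.7,0],[4,14,0,0,0,-7.7,0],[2,14,0,0,0,-7.7,0],[0,14,0,0,0,-7.7,0]]

```text
clock: 10.6
eef_pos: [0.6435, -0.0656, 0.1579]
tool_rot: [-0.022, 1.0, -0.004, 0.008]
ft_force: [-0.1, -0.5, -0.3]
grip_width: -0.0002
```

```bash
python3 plan.py .640 -.068 .12 179.3 3;  python3 - <<'E'
from h import *
im=camera('wrist'); cv2.imwrite('pics/w3.png',cv2.resize(im[:,:,::-1],(800,600),interpolation=cv2.INTER_CUBIC))
from scipy.spatial.transform import Rotation as R
o=get_obs(); T=np.eye(4); T[:3,:3]=R.from_quat(o['tool_rot']).as_matrix(); T[:3,3]=o['eef_pos']; T=T@camera_model('wrist')['T_tool_cam']
for x in (.617,.621): print(proj('wrist',(x,-.068,.086),T)*1.5625)
E
```

```text
p [ 0.6435 -0.0656  0.1579] F [-0.1 -0.5 -0.3] t 10.6 grip -0.00021017663458296093
[1.4, -0.6, 12.6, -0.16, 0.3, 1.09]
[1.3, -0.7, 12.6, -0.16, 0.3, 1.09]
[1.2, -0.8, 12.6, -0.16, 0.3, 1.09]
[396.62171862 262.34422199]
[396.24778825 270.05683005]
```

View pics/w3.png

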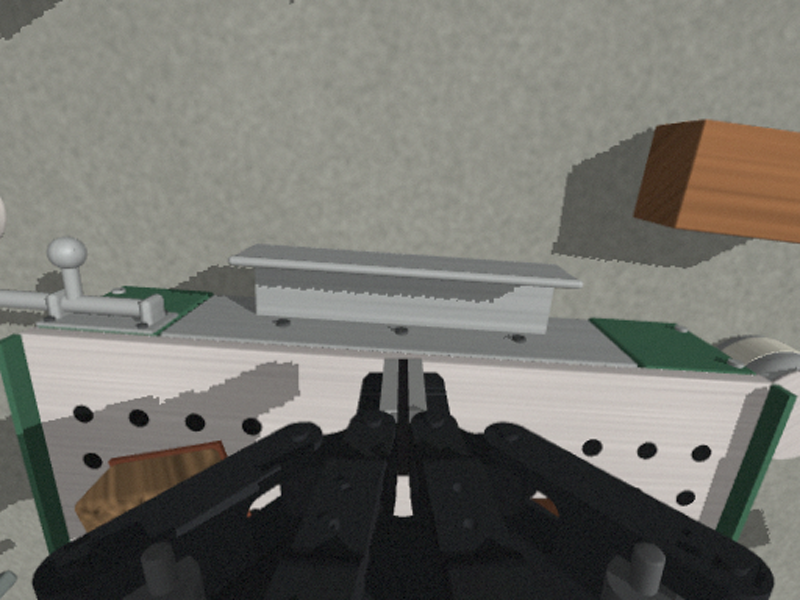

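The wrist view shows the bolt clear of the panel (bolt end at (155,310)), the offcut at the right (636+,120–240), and the lip edge at (405,272), i.e. x≈.622. The channel centre is therefore ≈.642.

Call:
jog_arm:
  deltas:
    - [[1,-1,15,-0.2,0.3,1.1,0],[1,-1,15,-0.2,0.3,1.1,0],[0,-1,15,0,0.3,1.1,0],[0,0,5,0,0,0,0]]

```text
clock: 11.05
eef_pos: [0.643, -0.0674, 0.1048]
tool_rot: [0.009, 1.0, -0.001, 0.001]
ft_force: [0.4, -0.5, 0.0]
grip_width: -0.0
```

```bash
python3 plan.py .642 -.07 .066 179.3 4
```

```text
p [ 0.643  -0.0674  0.1048] F [ 0.4 -0.5  0. ] t 11.05 grip -3.219901432137048e-05
[0.2, -0.6, 9.7, -0.02, 0.03, -0.1]
[0.2, -0.6, 9.7, -0.02, 0.03, -0.1]
[0.2, -0.6, 9.7, -0.02, 0.03, -0.1]
[0.2, -0.6, 9.7, -0.02, 0.03, -0.1]
```

Call:
jog_arm:
  deltas:
    - [[0,0,10,0,0,0,0],[0,0,10,0,0,0,0],[0,0,10,0,0,0,0],[0,0,7,0,0,0,0],[0,0,0,0,0,0,0]]

```text
clock: 11.55
eef_pos: [0.6412, -0.0694, 0.0614]
tool_rot: [0.012, 1.0, -0.001, -0.001]
ft_force: [0.1, 0.5, -0.3]
grip_width: 0.0001
```

Call:
jog_arm:
  deltas:
    - [[4,0,0,0,0,0,0],[4,0,0,0,0,0,0],[4,0,0,0,0,0,0]]

```text
clock: 11.85
eef_pos: [0.6315, -0.069, 0.0624]
tool_rot: [0.011, 1.0, -0.001, 0.002]
ft_force: [5.2, -0.2, -4.1]
grip_width: 0.0002
```

Call:
jog_arm:
  deltas:
    - [[8,0,0,0,0,0,0],[9,0,0,0,0,0,0],[9,0,0,0,0,0,0],[9,0,0,0,0,0,0],[9,0,0,0,0,0,0]]

```text
clock: 12.35
eef_pos: [0.5993, -0.0683, 0.0665]
tool_rot: [0.011, 1.0, -0.001, 0.017]
ft_force: [6.5, -0.2, -4.3]
grip_width: 0.0004
```

Call:
jog_arm:
  deltas:
    - [[9,0,0,0,0,0,0],[9,0,0,0,0,0,0],[9,0,0,0,0,0,0],[9,0,0,0,0,0,0],[9,0,0,0,0,0,0]]

```text
clock: 12.85
eef_pos: [0.5662, -0.0676, 0.0709]
tool_rot: [0.01, 0.999, -0.002, 0.033]
ft_force: [6.7, 0.1, -4.3]
grip_width: -0.0
```

```bash
python3 plan.py .525 -.068 .063 179.3 5
```

```text
p [ 0.5662 -0.0676  0.0709] F [ 6.7  0.1 -4.3] t 12.85 grip -1.3156972496120638e-05
[8.3, -0.2, 1.0, -0.05, 0.76, -0.09]
[8.3, -0.2, 1.1, -0.05, 0.76, -0.09]
[8.3, -0.2, 1.2, -0.05, 0.76, -0.09]
[8.3, -0.2, 1.4, -0.05, 0.76, -0.09]
[8.3, -0.2, 1.5, -0.05, 0.76, -0.09]
```

Call:
jog_arm:
  deltas:
    - [[8,0,2,0,0.9,0,0],[8,0,2,0,0.9,0,0],[8,0,2,0,0.9,0,0],[8,0,2,0,0.9,0,0],[8,0,2,0,0.9,0,0]]

```text
clock: 13.35
eef_pos: [0.5414, -0.0671, 0.0703]
tool_rot: [0.01, 1.0, -0.002, 0.011]
ft_force: [5.8, 2.0, 1.7]
grip_width: -0.0001
```

Call:
jog_arm:
  deltas:
    - [[6,0,1,0,0.4,0,0],[6,0,1,0,0.4,0,0],[5,0,1,0,0.4,0,0]]

```text
clock: 13.65
eef_pos: [0.5307, -0.0668, 0.0704]
tool_rot: [0.009, 1.0, -0.002, 0.008]
ft_force: [5.7, 0.3, -2.7]
grip_width: 0.0
```

Call:
jog_arm:
  deltas:
    - [[7,0,2,0,0.5,0,0],[7,0,2,0,0.5,0,0],[6,0,2,0,0.5,0,0],[6,0,2,0,0.5,0,0]]

```text
clock: 14.05
eef_pos: [0.5171, -0.0665, 0.0702]
tool_rot: [0.009, 1.0, -0.003, 0.004]
ft_force: [5.1, 0.9, 1.7]
grip_width: 0.0
```

Call:
jog_arm:
  deltas:
    - [[6,0,1,0,0.4,0,0],[6,0,1,0,0.4,0,0]]

```text
clock: 14.25
eef_pos: [0.5096, -0.0664, 0.0704]
tool_rot: [0.009, 1.0, -0.003, 0.002]
ft_force: [5.7, 0.9, -4.5]
grip_width: 0.0006
```

Call:
jog_arm:
  deltas:
    - [[5,0,1,0,0.2,0,0],[5,0,1,0,0.2,0,0]]

```text
clock: 14.45
eef_pos: [0.5038, -0.0662, 0.0704]
tool_rot: [0.008, 1.0, -0.003, 0.003]
ft_force: [6.8, -0.4, -1.9]
grip_width: 0.0003
```

Call:
jog_arm:
  deltas:
    - [[4,0,1,0,0.2,0,0]]

```text
clock: 14.55
eef_pos: [0.5037, -0.0662, 0.0706]
tool_rot: [0.008, 1.0, -0.003, 0.006]
ft_force: [12.9, -0.1, -9.4]
grip_width: 0.0001
```

Call:
jog_arm:
  deltas:
    - [[4,0,1,0,0.2,0,0]]

```text
clock: 14.65
eef_pos: [0.5038, -0.0662, 0.0707]
tool_rot: [0.008, 1.0, -0.003, 0.008]
ft_force: [10.5, 0.0, -7.8]
grip_width: 0.0
```

The tool stays at x=.504 with the force doubled, so the tray is at its stop (130 mm). Now release and lift out.

Call:
jog_arm:
  deltas:
    - [[-5,0,0,0,0,0,0],[-5,0,0,0,0,0,0],[0,0,-20,0,0,0,0],[0,0,-35,0,0,0,0],[0,0,-45,0,0,0,0]]

```text
clock: 15.15
eef_pos: [0.5052, -0.065, 0.1671]
tool_rot: [0.008, 1.0, -0.002, -0.003]
ft_force: [1.4, -0.6, -0.0]
grip_width: 0.0
```

Call:
jog_arm:
  deltas:
    - [[30,0,-40,0,0,0,0],[45,0,0,0,0,0,0],[45,0,0,0,0,0,0],[30,0,0,0,0,0,0],[0,0,0,0,0,0,0]]

```text
clock: 15.65
eef_pos: [0.3531, -0.0626, 0.215]
tool_rot: [0.008, 1.0, -0.003, 0.001]
ft_force: [0.4, 0.0, -0.2]
grip_width: -0.0002
```

Run:
```python
from h import *
o=get_obs();print(o['eef_pos'],o['ft_force'],o['clock'])
im=camera('top'); im2=camera('scene')
for t in ['offcut','tray_lip','wax_tin','glue']:
  for m in masks_of(t,'top'):
    b=cv2.boxPoints(cv2.minAreaRect(np.argwhere(m['pixels'])[:,::-1].astype('float32')));z={'offcut':.05,'tray_lip':.086}.get(t,.05)
    print(t,round(m['conf'],2),m['at'],[np.round(onz('top',p,z)[:2],3).tolist() for p in b])
a=cv2.resize(im[40:280,150:390,::-1],(400,400)); b=cv2.resize(im2[130:290,150:310,::-1],(400,400))
cv2.imwrite('pics/end.png',np.hstack([a,b]))
```

```text
[ 0.35310011 -0.06260668  0.21501102] [ 0.42278839  0.03322782 -0.2446016 ] 15.65
offcut 0.86 [199.8, 183.6] [[0.541, 0.188], [0.605, 0.186], [0.599, 0.081], [0.535, 0.084]]
offcut 0.75 [309.9, 227.1] [[0.425, -0.186], [0.477, -0.276], [0.42, -0.309], [0.368, -0.219]]
offcut 0.65 [255.4, 178.6] [[0.674, 0.064], [0.677, -0.196], [0.494, -0.196], [0.49, 0.059]]
offcut 0.62 [260.7, 228.5] [[0.387, -0.03], [0.451, -0.092], [0.412, -0.133], [0.348, -0.071]]
tray_lip 0.83 [255.9, 180.1] [[0.667, 0.064], [0.67, -0.192], [0.495, -0.192], [0.491, 0.059]]
wax_tin 0.56 [185.0, 148.0] [[0.753, 0.233], [0.754, 0.157], [0.672, 0.154], [0.671, 0.23]]
glue 0.77 [346.2, 174.5] [[0.65, -0.343], [0.651, -0.425], [0.579, -0.424], [0.578, -0.342]]
```

View pics/end.png

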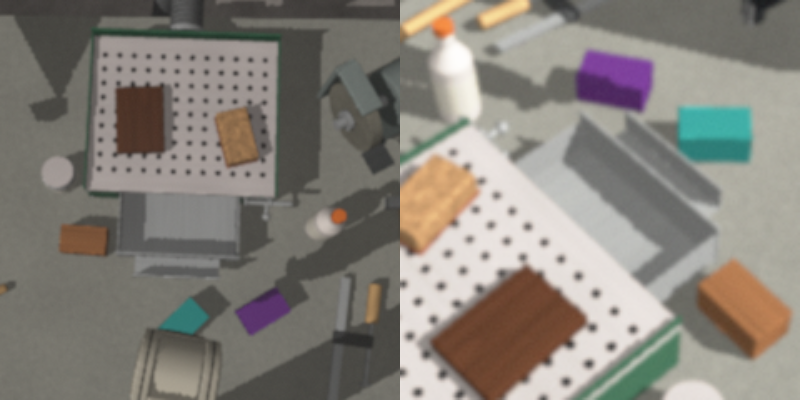

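The tray is fully out: the lip's outer edge is at x≈.493, near the predicted .490. The offcut stands clear to its left, the bolt is back, and the others are unchanged. I'm handing in.

```bash
python3 -c "
from workcell import *
print(job_done())"
```

```text
the job is handed in; nothing more can be done
None
```

The job is done and handed in at about 16 s of the 61 s allowed; `job_done()` gave no verdict. I pushed the brown offcut left, pushed the bolt back, then hooked the shut fingertips behind the pull lip and drew the tray out to its stop.

- **Offcut:** it ended at y ≈ 0.08 to 0.19 m. The left edge of the tray's way is at about 0.06 m, so it is about 20 mm clear.
- **Bolt:** it moved about 32 mm, worked out from the contact geometry, against the 26 mm needed. The wrist picture shows its end withdrawn from the panel.
- **Tray:** it came out about 130 mm. At the stop the pull rose from about 6 N to 13 N and I let go. The last top picture agrees.
- **Everything else:** in the last pictures the other things look unmoved, and the arm stands clear with about 0 N on the tool.
- **Disagreements:** the top and wrist cameras differed by 3–5 mm on the lip's position, so I used the wrist value. At the end the network also took the open tray for an offcut, which I ignored.

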